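Tuck the flap of the delivery-note board

TASK

On the pot shop's table lies a delivery-note board whose hinged flap stands open. With the fingertips, fold the flap down over the notes and push it along the board until its free edge is fully home beneath the steel lip, so that it stays shut when you take your hand away. Only push the flap on its outer face: do not grip it or put a finger under it, and leave the pot, the cup and the brush where they stand.

Things in the scene. Friction and masses are not known exactly. Their poses are not given: they have to be found in the camera images.
- board: Pale wooden note board, 230 x 170 x 10 mm, fixed to the table, with a 4 mm sheaf of white notes on it. Origin: centre of its underside, on the table. Its x axis runs along the board from the hinge end to the lip end, y across it, z up. The hinge pin lies across the board (along y) at x = -68 mm + flap_slide, z = 19 mm, and runs in slotted steel ears at y = -71 and +71 mm, whose tops are 26.5 mm above the table.
- flap (a joint): Angle (rad) of the flap about the hinge pin: 0 = folded flat over the notes (its stop), pi/2 = upright, more = leaning back away from the lip (stop at 2.3). A weak spring lifts the flap again to about 0.7 rad if let go untucked; hinge friction keeps it where it is left between about 1.0 and 2.0 rad; 1 N near the rib holds it flat.
- flap_slide (a joint): How far (m) the hinge pin has been pushed along its slots towards the lip (board +x): 0 = drawn back, 0.030 = home against the stop. Friction about 2 N. The flap passes the lip freely as it folds only while this is below about 0.006; with the flap flat, its free edge begins to go under the lip at 0.014.
- flap_edge (a point): The flap is a grey plastic plate 120 mm wide (along y) and 4 mm thick, from 4 to 112 mm from the pin, its mid-plane through the pin. Its outer face is the upper one when flat (21 mm above the table). This point: middle of the flap's free edge, 112 mm from the hinge pin, on the mid-plane; axes as the flap's (x from pin to free edge, z out of the outer face).
- flap_rib (a point): Top of the straight push rib on the flap's outer face: rib 80 mm wide (along y), 6 mm thick, 7 mm high, centred 77 mm from the hinge pin (from 74 to 80 mm). A fingertip resting on the flap on the hinge side of it can push against it. Axes as the flap's.
- lip_edge (a point): Middle of the front of the flat part of the steel lip's underside: 58 mm along board x from the board's origin, 24.5 mm above the table (3.5 mm above the flat flap's outer face). The lip is 140 mm wide, reaches 24 mm further along x to its back wall, and its front is turned up (from x = 51 mm, about 32 mm high) to lead the edge in. Axes as the board's.
- liner: Thin black rubber liner, 70 x 100 x 2 mm, on the inner face of the flap (the face that lies on the notes when folded). Not to be touched by the fingers. Origin at the hinge pin, axes as the flap's.
- small_pot: Small loose brown rectangular clay pot, 70 x 85 x 45 mm, beside the board; origin: centre of its underside.
- cup: Loose white ceramic cup, 60 mm across, 65 mm tall, beside the board; origin: centre of its underside.
- brush: Loose hand brush with a wooden handle and grey head, 160 mm long, lying beyond the lip end of the board; origin at its underside.

How it is judged (in metres and radians):
On the way, in this order (a step that is already met when the one before it is completed fails the run):
1. the flap is folded over (below 0.6 rad) (value of joint flap below 0.6 rad), for 0.05 s.
2. the flap's edge is beneath the lip (value of joint flap below 0.075 rad and value of joint flap_slide above 0.022 m), for 0.2 s.
At the end, for the whole second after the job is handed in: The flap lies shut (within 0.075 rad of flat) and still, pushed at least 22 mm of its 30 mm along its slots, its free edge at least 7 mm in beneath the lip; pot, cup and brush within 20 mm of where they stood (all of step 2 and x of flap_edge in the frame of lip_edge above 0.007 m and z of flap_edge in the frame of lip_edge below 0.001 m and velocity of joint flap between -0.1 and 0.1 rad/s and distance of each of small_pot, cup, brush from where it was at the start of the episode below 0.02 m); the robot touches nothing.
It fails at once if the flap is gripped or lifted by its inner face (fingers press on the liner) (contact force between the fingers and liner above 1 N).
It fails at once if the small pot is moved or lifted (over 20 mm) (distance of small_pot from where it was at the start of the episode above 0.02 m).
It fails at once if the cup is moved or lifted (over 20 mm) (distance of cup from where it was at the start of the episode above 0.02 m).
It fails at once if the brush is moved or lifted (over 20 mm) (distance of brush from where it was at the start of the episode above 0.02 m).
It also fails if it takes over 40 s, if anything falls off the work surface, if the arm or the gripper's body presses on something with over 40 N, if the wrist force passes 120 N, or if a joint passes its speed limit or range.

ROBOT

A 7-joint arm with a two-finger parallel gripper is mounted at the origin on the work surface. World frame = base frame: x ahead of the robot, y to its left, z up, the work surface at z = 0. Lengths are in mm, angles in rad, forces in N, time in s.
With the tool pointing down it reaches from about 425 to 950 mm from the base axis. Payload 16.7 kg.
Tool frame: the origin (TCP) lies midway between the tips of the shut fingers; the grasp point (between the pads) lies 19 mm behind it; z points along the fingers, y is the direction in which the jaws open and shut (so a half turn about z gives the same grasp; the last joint's range is limited). The gripper opens to 94 mm and grips with 3 to 60 N. Pads are 16 mm wide; open, the fingers measure 119 mm over their backs; the gripper's body (75 mm by 177 mm) begins 78 mm behind the grasp point.
Start: joints at [-1.454, 0.426, 0.074, 1.606, -0.034, 1.111, -0.067], TCP at [177.314, 651.254, 180.467] pointing down, gripper open.
Joint ranges: [-2.85, 2.85], [-0.5, 2.14], [-1.23, 1.37], [0.21, 2.46], [-1.02, 4.16], [0.16, 2.05], [-2.73, 2.73]. Speed limits (rad/s): [1.89, 1.89, 2.39, 2.39, 3.01, 3.01, 3.01].

INTERFACE

Orientations are given as a unit quaternion [w, x, y, z].
In Python, from station import * gives the robot as it stands.
- The arm moves only by the tool send_rows, never from a script. Its argument "targets" is a list of rows, each an object of numbers: "tx", "ty", "tz": the shift along the tool's x, y, z in units of 30 mm (1.0 is 30 mm); "rx", "ry", "rz": the turn, a rotation vector about the tool's x, y, z in units of 6 degrees (1.0 is 6 degrees). A call has 1 to 10 rows; each row is the pose to reach, as a shift and turn from the pose commanded when the call began, along the tool's axes at that moment; what a row does not reach only later rows make up. A row lasts 1/10 s, in which the tool goes at most 50 mm and 8.59 degrees, less where a joint would pass 70% of its speed; a pose out of reach is approached as far as the arm can. A call with a gripper value outside its range is refused whole. "jaw" is the opening, from 0 (shut) to 1 (fully open), set as the call begins (left out, the last holds). The fingers move at their own pace and stop on an object; "squeeze" is the grip in N (left out, the last holds). Time passes only in rows, so rows that repeat a pose let the fingers close. It gives the time, the measured TCP pose, the force and the opening at its end, in the units of the state.
- get_state(): the state, without advancing time (a new reading comes with each control period).
- capture(name): name is "side" or "top"; returns a dict with "frame" (400x640x3 uint8, red, green, blue), "depth" (400x640 float32, mm along the optical axis (not along the pixel's ray), 0 where there is no reading), "intrinsics" (3x3 intrinsics, pixels), "extrinsics" (4x4, takes a point from world to camera coordinates). Camera axes: x right, y down, z forward; pixel columns grow to the right and rows downward; lengths in mm; the calibration is good to about 2 mm. A picture is of the moment at which its call begins.
- finish_job(): hands the job in, once; it reports no verdict.
The state is a dict: "time": time; "q": joint angles; "qvel": joint speeds; "effort": joint torques, N m; "tcp_pos": TCP position; "tcp_rot": TCP orientation; "ft_force": force on the tool from outside, world axes, zero at the start; "wrist_torque": the same for the moment, N m; "width": finger opening in mm.
Only numpy, scipy, OpenCV 4.12 (cv2) and the standard library are available. Lean on these libraries where they do the work, as an engineer would, in place of code of your own. Each camera call takes 0.05 s, during which the arm holds its last target.

## Working session

There is one attempt and no reset: what is moved stays moved. The work goes in short steps, Python scripts to look and compute and a tool call to move; the robot and the scene stay as the last step left them, time stands still between calls to the robot, and variables do not carry over. Pictures are saved under pics/ and viewed, and the job is handed in when it is done.

Besides the shell and the picture viewer there is one more tool, called after ">>>" as name([rows], argument=value, ...), one row to a line, values as JSON. send_rows: Moves the arm, as the interface text tells. Its arguments: {"type":"object","properties":{"targets":{"type":"array"},"jaw":{"type":"number"},"squeeze":{"type":"number"}},"required":["targets"]}

```bash
mkdir -p pics; ls
python3 - <<'E'
from station import *
import cv2,numpy as np
s=get_state();print({k:np.round(v,3) for k,v in s.items()})
for n in("side","top"):
    c=capture(n);cv2.imwrite(f"pics/{n}0.png",c["frame"][:,:,::-1]);np.savez(f"{n}0.npz",**c)
    print(n,c["intrinsics"],np.round(c["extrinsics"],3))
E
```

```text
pics
{'time': np.float64(0.0), 'q': array([-1.455,  0.427,  0.074,  1.607, -0.034,  1.111, -0.067]), 'qvel': array([ 0.   ,  0.001, -0.001, -0.001, -0.   , -0.002, -0.002]), 'effort': array([ 0.000e+00, -9.358e+01,  3.667e+00, -4.542e+01, -4.900e-02,
        2.000e-02,  0.000e+00]), 'tcp_pos': array([177.217, 650.833, 179.766]), 'tcp_rot': array([-0.   ,  0.133,  0.991, -0.001]), 'ft_force': array([0.208, 0.442, 0.005]), 'wrist_torque': array([-0.025, -0.022, -0.039]), 'width': np.float64(94.108)}
side [[500.3884437   0.        319.4179092]
 [  0.        500.3884437 196.5854108]
 [  0.          0.          1.       ]] [[ 9.63000e-01 -2.70000e-01 -7.00000e-03 -5.97002e+02]
 [-2.16000e-01 -7.54000e-01 -6.20000e-01  1.92076e+02]
 [ 1.62000e-01  5.98000e-01 -7.85000e-01  8.62900e+02]
 [ 0.00000e+00  0.00000e+00  0.00000e+00  1.00000e+00]]
top [[388.33505519   0.         318.63725794]
 [  0.         388.33505519 198.5636842 ]
 [  0.           0.           1.        ]] [[-5.00000e-03 -1.00000e+00  0.00000e+00  2.61620e+01]
 [-9.94000e-01  5.00000e-03 -1.12000e-01  6.54019e+02]
 [ 1.12000e-01 -1.00000e-03 -9.94000e-01  7.33410e+02]
 [ 0.00000e+00  0.00000e+00  0.00000e+00  1.00000e+00]]
```

View pics/side0.png

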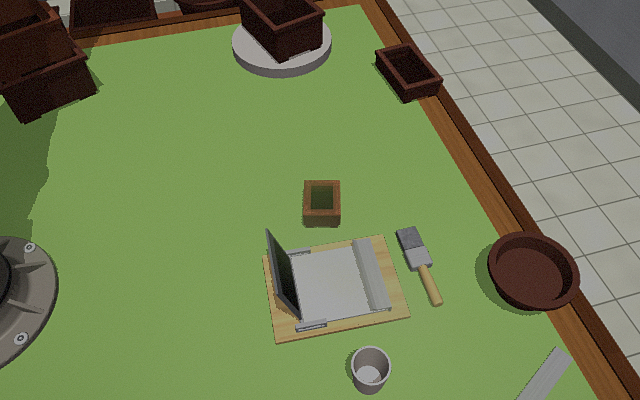

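View pics/top0.png

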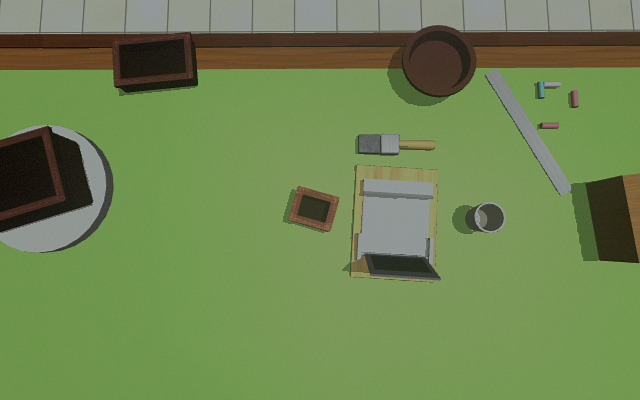

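The side view shows the flap standing up and leaning back at about (285,270), the lip at (372,270), the pot at (322,203), the cup at (370,368) and the brush at (418,265). The top view shows the same layout: the board is centred near (396,222) and the flap top edge is near (402,277). Next I'll measure these positions.

```bash
cat > h.py <<'E'
import numpy as np,cv2
def load(n,k=0):
    return dict(np.load(f"{n}{k}.npz"))
def cloud(c):
    K,E=c["intrinsics"],c["extrinsics"];d=c["depth"]
    v,u=np.indices(d.shape);p=np.stack([(u-K[0,2])/K[0,0]*d,(v-K[1,2])/K[1,1]*d,d],-1)
    return (p-E[:3,3])@E[:3,:3]
def ray(c,uv,z):
    K,E=c["intrinsics"],c["extrinsics"];R=E[:3,:3];o=-R.T@E[:3,3]
    r=R.T@np.array([(uv[0]-K[0,2])/K[0,0],(uv[1]-K[1,2])/K[1,1],1]);return o+r*(z-o[2])/r[2]
E
python3 - <<'E'
from h import *
for n in("side","top"):
    c=load(n);hsv=cv2.cvtColor(c["frame"],cv2.COLOR_RGB2HSV);P=cloud(c)
    print(n,"depth ok",(c["depth"]>0).mean())
    m=((hsv[...,0]>14)&(hsv[...,0]<30)&(hsv[...,1]>60)&(hsv[...,2]>120)).astype(np.uint8)
    roi=np.zeros_like(m)
    if n=="top": roi[160:285,345:445]=1
    else: roi[225:350,255:411]=1
    m*=roi
    ys,xs=np.nonzero(m);h=cv2.convexHull(np.stack([xs,ys],1).astype(np.int32));q=cv2.approxPolyDP(h,4,True)[:,0]
    print(q.tolist());
    for p in q: print(p,np.round(ray(c,p,10),1),np.round(P[p[1],p[0]],1))
    big=cv2.resize(c["frame"][150:300,330:460] if n=="top" else c["frame"][220:350,250:420],None,fx=4,fy=4,interpolation=cv2.INTER_CUBIC)
    cv2.imwrite(f"pics/{n}zoom.png",big[:,:,::-1])
E
```

```text
side depth ok 0.9960390625
[[410, 315], [276, 342], [262, 255], [382, 234]]
[410 315] [ 715.6 -221.6   10. ] [ 716.  -221.     8.6]
[276 342] [ 489.3 -206.1   10. ] [ 489.2 -207.3   12.7]
[262 255] [500.5 -38.3  10. ] [500.5 -38.9  11. ]
[382 234] [726.8 -55.   10. ] [727.7 -53.2   7.1]
top depth ok 0.99591796875
[[437, 170], [434, 281], [351, 276], [356, 169], [367, 165]]
[437 170] [ 715.4 -222.5   10. ] [ 715.5 -222.6    9.5]
[434 281] [ 489.7 -207.6   10. ] [ 489.6 -207.9    9. ]
[351 276] [500.4 -41.4  10. ] [500.3 -41.5   8.9]
[356 169] [718.3 -54.9  10. ] [718.1 -54.7  11.4]
[367 165] [726.6 -77.8  10. ] [726.6 -77.8  10.2]
```

Run:
```python
from h import *
c=load("top");P=cloud(c)
for v in range(165,286,5):print(v,[tuple(np.round(P[v,u]).astype(int)) for u in(385,400,415)])
print("turntable/pots max z by region")
M=P.reshape(-1,3)
for a in range(100,1000,100):
  print(a,[int(M[(M[:,0]>a)&(M[:,0]<a+100)&(M[:,1]>b)&(M[:,1]<b+100)][:,2].max(initial=-1)) for b in range(-500,800,100)])
```

```text
165 [(np.int64(728), np.int64(-117), np.int64(1)), (np.int64(728), np.int64(-148), np.int64(3)), (np.int64(728), np.int64(-179), np.int64(2))]
170 [(np.int64(716), np.int64(-115), np.int64(9)), (np.int64(716), np.int64(-146), np.int64(9)), (np.int64(716), np.int64(-177), np.int64(10))]
175 [(np.int64(705), np.int64(-114), np.int64(11)), (np.int64(706), np.int64(-146), np.int64(8)), (np.int64(705), np.int64(-177), np.int64(10))]
180 [(np.int64(692), np.int64(-111), np.int64(27)), (np.int64(695), np.int64(-145), np.int64(9)), (np.int64(695), np.int64(-176), np.int64(10))]
185 [(np.int64(682), np.int64(-111), np.int64(27)), (np.int64(682), np.int64(-142), np.int64(26)), (np.int64(682), np.int64(-172), np.int64(26))]
190 [(np.int64(672), np.int64(-111), np.int64(27)), (np.int64(672), np.int64(-141), np.int64(25)), (np.int64(672), np.int64(-171), np.int64(27))]
195 [(np.int64(661), np.int64(-110), np.int64(31)), (np.int64(661), np.int64(-140), np.int64(32)), (np.int64(661), np.int64(-171), np.int64(29))]
200 [(np.int64(653), np.int64(-112), np.int64(16)), (np.int64(653), np.int64(-143), n
[... 2335 characters left out ...]
, np.int64(1)), (np.int64(492), np.int64(-169), np.int64(11))]
285 [(np.int64(481), np.int64(-111), np.int64(0)), (np.int64(481), np.int64(-142), np.int64(-3)), (np.int64(481), np.int64(-172), np.int64(-1))]
turntable/pots max z by region
100 [-1, -1, -1, -1, -1, -1, -1, -1, -1, -1, -1, -1, -1]
200 [4, 4, 5, 4, 4, 4, 4, 4, 4, 3, 4, 3, -1]
300 [6, 5, 5, 5, 5, 5, 4, 5, 4, 4, 4, 4, -1]
400 [5, 5, 11, 13, 11, 5, 4, 5, 4, 4, 5, 4, -1]
500 [5, 68, 68, 128, 127, 801, 5, 5, 5, 33, 34, 70, -1]
600 [6, 67, 67, 35, 48, 49, 5, 5, 6, 132, 133, 95, -1]
700 [7, 5, 22, 23, 21, 5, 5, 5, 5, 133, 133, 108, -1]
800 [15, 6, 63, 63, 6, 5, 5, 52, 54, 53, 32, 32, 2]
900 [15, 8, 63, 64, 7, 8, 7, 53, 53, 54, 7, 9, 5]
```

```bash
cat >> h.py <<'E'
from scipy.spatial.transform import Rotation as Ro
YAW=np.deg2rad(-3.85);PIN=np.array([540.2,-126.1,19.]);BX=np.array([np.cos(YAW),np.sin(YAW),0])
def bw(u,z): p=PIN+BX*u;p[2]=z;return p
def plan(pts,pos,rot):
    R=Ro.from_quat(np.r_[rot[1:],rot[0]])
    ty=np.array([-BX[1],BX[0],0]);tz=np.array([0,0,-1.]);T=Ro.from_matrix(np.stack([np.cross(ty,tz),ty,tz],1))
    print("turn",np.round((R.inv()*T).as_rotvec(True)/6,2))
    for p in pts: print(np.round(p),np.round(R.inv().apply(np.array(p)-pos)/30,2))
E
python3 - <<'E'
from h import *
from station import *
s=get_state()
plan([(400,330,180),bw(-60,180),bw(-60,90)],s["tcp_pos"],s["tcp_rot"])
E
```

```text
turn [-0.01 -0.   -1.9 ]
[400 330 180] [-9.98 -8.37  0.01]
[ 480. -122.  180.] [-1.652e+01 -2.221e+01  2.000e-02]
[ 480. -122.   90.] [-16.52 -22.2    3.02]
```

>>> send_rows([
  {"tx":-1.2,"ty":-1.0},
  {"tx":-2.5,"ty":-2.1},
  {"tx":-3.7,"ty":-3.1},
  {"tx":-5,"ty":-4.2},
  {"tx":-6.2,"ty":-5.2},
  {"tx":-7.5,"ty":-6.3},
  {"tx":-8.7,"ty":-7.3},
  {"tx":-10,"ty":-8.4},
  {"tx":-10,"ty":-8.4},
], jaw=0, squeeze=10)

```text
validation failed for argument at $.ta...
```

Run:
```python
from h import *
from station import *
s=get_state();print(s["time"],s["tcp_pos"],s["q"],s["width"],s["ft_force"])
plan([bw(-60,180),bw(-60,90)],s["tcp_pos"],s["tcp_rot"])
```

```text
0.1 [177.21260806 650.89739621 179.86218652] [-1.45451094  0.42665866  0.07385241  1.6065218  -0.03412118  1.11078866
 -0.06711776] 93.77432793884492 [0.27363557 0.43943959 0.14365668]
turn [-0.01 -0.   -1.9 ]
[ 480. -122.  180.] [-1.652e+01 -2.221e+01  2.000e-02]
[ 480. -122.   90.] [-16.52 -22.2    3.02]
```

>>> send_rows([
  {"tx":-1.2,"ty":-1.0,"tz":0,"rx":0,"ry":0,"rz":0},
  {"tx":-2.5,"ty":-2.1,"tz":0,"rx":0,"ry":0,"rz":0},
  {"tx":-3.7,"ty":-3.1,"tz":0,"rx":0,"ry":0,"rz":0},
  {"tx":-5,"ty":-4.2,"tz":0,"rx":0,"ry":0,"rz":0},
  {"tx":-6.2,"ty":-5.2,"tz":0,"rx":0,"ry":0,"rz":0},
  {"tx":-7.5,"ty":-6.3,"tz":0,"rx":0,"ry":0,"rz":0},
  {"tx":-8.7,"ty":-7.3,"tz":0,"rx":0,"ry":0,"rz":0},
  {"tx":-10,"ty":-8.4,"tz":0,"rx":0,"ry":0,"rz":0},
  {"tx":-10,"ty":-8.4,"tz":0,"rx":0,"ry":0,"rz":0},
], jaw=0, squeeze=10)

```text
time: 1.0
tcp_pos: [404.0, 323.5, 180.6]
tcp_rot: [0.0, 0.136, 0.991, -0.001]
ft_force: [-0.6, 1.0, -0.1]
width: 25.7
```

Run:
```python
from h import *
from station import *
s=get_state();print(s["time"],s["tcp_pos"],s["q"],s["width"],s["ft_force"])
plan([bw(-60,180),bw(-60,90)],s["tcp_pos"],s["tcp_rot"])
```

```text
1.0 [404.00352709 323.51404694 180.61469804] [-1.01526917  0.1673959   0.24156265  1.96626655 -0.04535381  1.01345721
  0.54423316] 25.72512088975915 [-0.58413135  0.98038946 -0.09845586]
turn [-0.01  0.01 -1.97]
[ 480. -122.  180.] [ -6.46 -13.61   0.04]
[ 480. -122.   90.] [ -6.46 -13.61   3.04]
```

>>> send_rows([
  {"tx":-0.7,"ty":-1.5,"tz":0,"rx":0,"ry":0,"rz":-0.2},
  {"tx":-1.4,"ty":-3.0,"tz":0,"rx":0,"ry":0,"rz":-0.4},
  {"tx":-2.1,"ty":-4.5,"tz":0,"rx":0,"ry":0,"rz":-0.6},
  {"tx":-2.8,"ty":-6.0,"tz":0,"rx":0,"ry":0,"rz":-0.8},
  {"tx":-3.5,"ty":-7.5,"tz":0,"rx":0,"ry":0,"rz":-1.0},
  {"tx":-4.2,"ty":-9.0,"tz":0,"rx":0,"ry":0,"rz":-1.2},
  {"tx":-4.9,"ty":-10.5,"tz":0,"rx":0,"ry":0,"rz":-1.5},
  {"tx":-5.7,"ty":-12.0,"tz":0,"rx":0,"ry":0,"rz":-1.8},
  {"tx":-6.4,"ty":-13.6,"tz":0,"rx":0,"ry":0,"rz":-1.95},
  {"tx":-6.4,"ty":-13.6,"tz":0,"rx":0,"ry":0,"rz":-1.95},
])

```text
time: 2.0
tcp_pos: [478.6, -120.5, 180.7]
tcp_rot: [0.0, 0.034, 0.999, -0.001]
ft_force: [-0.3, 0.8, -0.1]
width: 0.5
```

Run:
```python
from h import *
from station import *
s=get_state();print(s["time"],s["tcp_pos"],s["q"],s["width"],s["ft_force"])
plan([bw(-60,180),bw(-60,90)],s["tcp_pos"],s["tcp_rot"])
```

```text
2.0 [ 478.56838075 -120.46284542  180.68847134] [-0.45267391  0.13322816  0.627973    2.032209   -0.09075769  1.00245592
  1.72333299] 0.4569054177003387 [-0.33165065  0.78988421 -0.09374891]
turn [-0.02  0.01 -0.  ]
[ 480. -122.  180.] [-0.06 -0.05  0.02]
[ 480. -122.   90.] [-0.06 -0.04  3.02]
```

>>> send_rows([
  {"tx":0,"ty":0,"tz":1,"rx":0,"ry":0,"rz":0},
  {"tx":0,"ty":0,"tz":2,"rx":0,"ry":0,"rz":0},
  {"tx":0,"ty":0,"tz":3,"rx":0,"ry":0,"rz":0},
  {"tx":-0.3,"ty":0,"tz":3,"rx":0,"ry":0,"rz":0},
  {"tx":-0.6,"ty":0,"tz":3,"rx":0,"ry":0,"rz":0},
  {"tx":-0.8,"ty":0,"tz":3,"rx":0,"ry":0,"rz":0},
  {"tx":-1.0,"ty":0,"tz":3,"rx":0,"ry":0,"rz":0},
  {"tx":-1.2,"ty":0,"tz":3,"rx":0,"ry":0,"rz":0},
  {"tx":-1.4,"ty":0,"tz":3,"rx":0,"ry":0,"rz":0},
  {"tx":-1.6,"ty":0,"tz":3,"rx":0,"ry":0,"rz":0},
])

```text
time: 3.0
tcp_pos: [527.1, -117.7, 90.8]
tcp_rot: [0.0, 0.031, 1.0, 0.0]
ft_force: [-0.7, -0.5, -0.5]
width: 0.4
```

Run:
```python
from h import *
from station import *
s=get_state();print(s["time"],s["tcp_pos"],s["ft_force"])
plan([bw(-10,88),bw(6,79),bw(21,74),bw(34,64),bw(45,52),bw(51,37),bw(54,23)],s["tcp_pos"],s["tcp_rot"])
for n in("side","top"):
    c=capture(n);np.savez(f"{n}1.npz",**c)
    f=c["frame"];f=f[150:330,300:480] if n=="top" else f[170:370,220:440]
    cv2.imwrite(f"pics/{n}1.png",cv2.resize(f,None,fx=2.5,fy=2.5)[:,:,::-1])
```

```text
3.0 [ 527.12556228 -117.74160156   90.75292367] [-0.67749486 -0.49551254 -0.47566192]
turn [0.   0.   0.05]
[ 530. -125.   88.] [-0.12 -0.25  0.09]
[ 546. -127.   79.] [-0.65 -0.25  0.39]
[ 561. -128.   74.] [-1.15 -0.26  0.56]
[ 574. -128.   64.] [-1.59 -0.26  0.89]
[ 585. -129.   52.] [-1.95 -0.26  1.29]
[ 591. -130.   37.] [-2.15 -0.26  1.79]
[ 594. -130.   23.] [-2.25 -0.26  2.26]
```

View pics/side1.png

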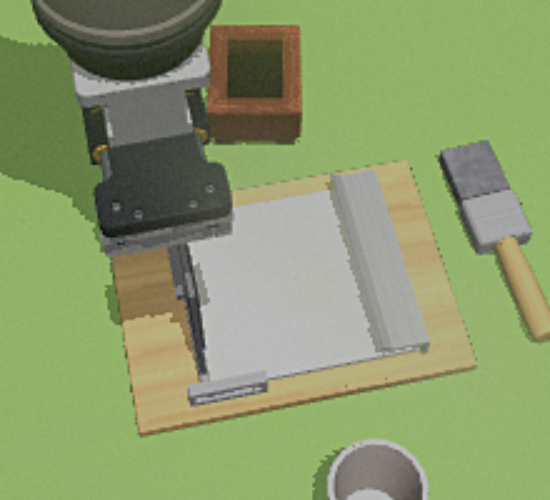

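The picture shows the flap pushed to near upright, with its edge at about (188,290) in the zoom, the lip clear, and the pot and brush untouched. Next I'll fold it over.

>>> send_rows([
  {"tx":-0.3,"ty":-0.1,"tz":0.2,"rx":0,"ry":0,"rz":0},
  {"tx":-0.65,"ty":-0.2,"tz":0.4,"rx":0,"ry":0,"rz":0},
  {"tx":-0.9,"ty":-0.25,"tz":0.5,"rx":0,"ry":0,"rz":0},
  {"tx":-1.15,"ty":-0.25,"tz":0.6,"rx":0,"ry":0,"rz":0},
  {"tx":-1.4,"ty":-0.25,"tz":0.75,"rx":0,"ry":0,"rz":0},
  {"tx":-1.6,"ty":-0.25,"tz":0.9,"rx":0,"ry":0,"rz":0},
  {"tx":-1.8,"ty":-0.25,"tz":1.1,"rx":0,"ry":0,"rz":0},
  {"tx":-1.95,"ty":-0.25,"tz":1.3,"rx":0,"ry":0,"rz":0},
  {"tx":-1.95,"ty":-0.25,"tz":1.3,"rx":0,"ry":0,"rz":0},
])

```text
time: 4.0
tcp_pos: [585.9, -128.9, 51.2]
tcp_rot: [0.001, 0.031, 1.0, -0.0]
ft_force: [1.0, 0.1, 1.1]
width: 0.6
```

Run:
```python
from h import *
from station import *
s=get_state();print(s["time"],s["tcp_pos"],s["ft_force"])
plan([bw(45,52),bw(51,37),bw(54,23),bw(54,21)],s["tcp_pos"],s["tcp_rot"])
for n in("side","top"):
    c=capture(n);np.savez(f"{n}2.npz",**c)
    f=c["frame"];f=f[150:330,300:480] if n=="top" else f[170:370,220:440]
    cv2.imwrite(f"pics/{n}2.png",cv2.resize(f,None,fx=2.5,fy=2.5)[:,:,::-1])
```

```text
4.0 [ 585.91149224 -128.88513281   51.21230962] [0.99744654 0.13482912 1.0898114 ]
turn [-0.    0.01  0.06]
[ 585. -129.   52.] [ 0.03 -0.01 -0.03]
[ 591. -130.   37.] [-0.17 -0.01  0.47]
[ 594. -130.   23.] [-0.27 -0.01  0.94]
[ 594. -130.   21.] [-0.27 -0.01  1.01]
```

View pics/side2.png

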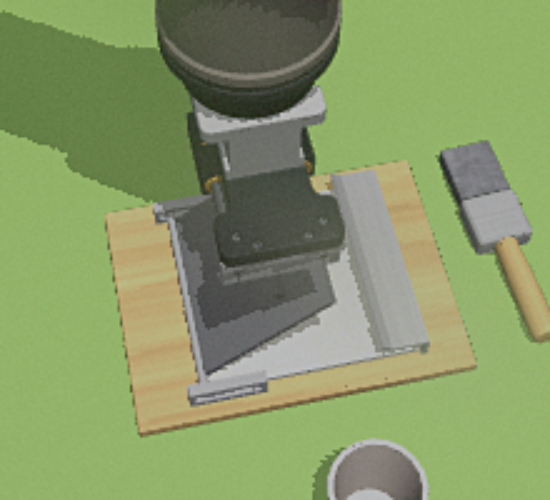

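View pics/top2.png

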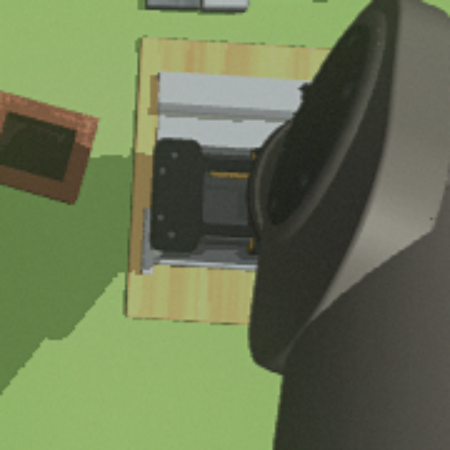

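The pictures show the flap at about 30°. Its hinge rod is still at the drawn-back end of the slots, at (180,215) to (205,375) in the side zoom. Next I'll press it flat.

>>> send_rows([
  {"tx":-0.1,"ty":0,"tz":0.25,"rx":0,"ry":0,"rz":0},
  {"tx":-0.17,"ty":0,"tz":0.5,"rx":0,"ry":0,"rz":0},
  {"tx":-0.22,"ty":0,"tz":0.7,"rx":0,"ry":0,"rz":0},
  {"tx":-0.25,"ty":0,"tz":0.85,"rx":0,"ry":0,"rz":0},
  {"tx":-0.25,"ty":0,"tz":0.95,"rx":0,"ry":0,"rz":0},
  {"tx":-0.25,"ty":0,"tz":1.0,"rx":0,"ry":0,"rz":0},
  {"tx":-0.25,"ty":0,"tz":1.03,"rx":0,"ry":0,"rz":0},
  {"tx":-0.25,"ty":0,"tz":1.03,"rx":0,"ry":0,"rz":0},
])

```text
time: 4.9
tcp_pos: [591.9, -129.4, 20.6]
tcp_rot: [0.0, 0.031, 1.0, -0.0]
ft_force: [-0.2, 0.1, 0.3]
width: 0.4
```

Run:
```python
from h import *
from station import *
s=get_state();print(s["time"],s["tcp_pos"],s["ft_force"],s["wrist_torque"])
plan([bw(54,20),bw(96,20)],s["tcp_pos"],s["tcp_rot"])
for n in("side","top"):
    c=capture(n);np.savez(f"{n}3.npz",**c)
    f=c["frame"];f=f[150:330,300:480] if n=="top" else f[170:370,220:440]
    cv2.imwrite(f"pics/{n}3.png",cv2.resize(f,None,fx=2.5,fy=2.5)[:,:,::-1])
```

```text
4.9 [ 591.9307444  -129.36340588   20.6441624 ] [-0.22605984  0.09062852  0.34348323] [ 0.01406259 -0.01075399 -0.04705055]
turn [-0.    0.    0.05]
[ 594. -130.   20.] [-0.07 -0.01  0.02]
[ 636. -133.   20.] [-1.47 -0.02  0.02]
```

View pics/side3.png

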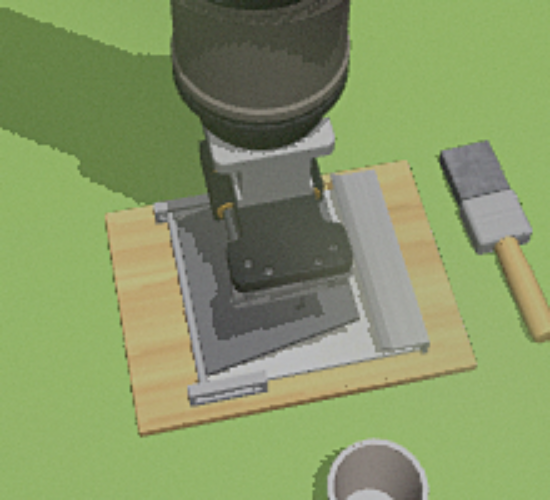

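Run:
```python
from h import *
c=load("side",3)
f=c["frame"][260:330,280:400];cv2.imwrite("pics/side3z.png",cv2.resize(f,None,fx=6,fy=6)[:,:,::-1])
P=cloud(c);BY=np.array([-BX[1],BX[0],0])
a=ray(c,(362.8,298),0);b=ray(c,(362.8,298),60)
t=(-60-(a-PIN)@BY)/((b-a)@BY);q=a+t*(b-a);print("corner u,z",(q-PIN)@BX,q[2])
# depth points on flap strip visible
for u,v in [(305,315),(315,310),(320,312),(330,305),(340,303),(350,300),(356,298)]:
    p=P[v,u];print((u,v),np.round([(p-PIN)@BX,(p-PIN)@BY,p[2]],1),c["frame"][v,u])
```

```text
corner u,z 102.93237463178082 58.70943653207342
(305, 315) [  8.3 -54.9  27.2] [113 113 116]
(315, 310) [ 25.6 -52.5  33.2] [115 117 117]
(320, 312) [ 32.8 -58.3  34.7] [115 119 120]
(330, 305) [ 50.5 -53.5  42.9] [116 116 120]
(340, 303) [ 66.7 -55.2  46.8] [118 118 118]
(350, 300) [ 82.8 -56.7  53.6] [121 124 124]
(356, 298) [ 92.4 -57.3  57.9] [124 128 122]
```

View pics/side3z.png

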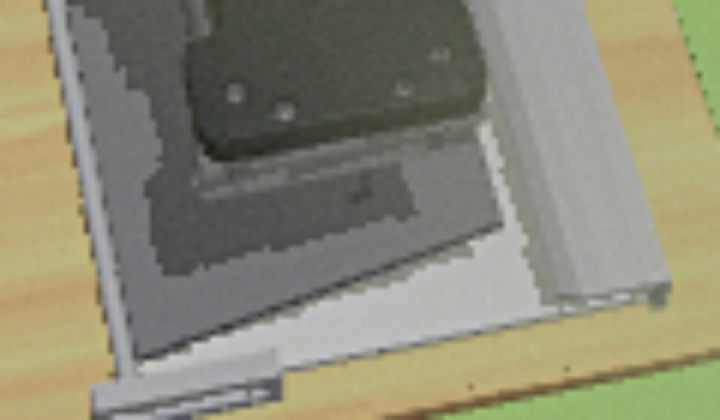

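Run:
```python
from h import *
BY=np.array([-BX[1],BX[0],0])
for k in(1,2,3):
    c=load("side",k);P=cloud(c);f=c["frame"].astype(int)
    L=np.stack([(P-PIN)@BX,(P-PIN)@BY,P[...,2]],-1)
    gray=(f.max(-1)-f.min(-1)<14)&(f.mean(-1)<150)
    m=gray&(L[...,1]<-35)&(L[...,1]>-60)&(L[...,2]>20)&(L[...,2]<140)&(L[...,0]>-40)&(L[...,0]<115)
    p=L[m];print(k,m.sum());
    for a in range(0,115,10):
        q=p[(p[:,0]>=a)&(p[:,0]<a+10)]
        if len(q)>5:print(a,np.round(np.median(q,0),1))
from station import *
print(get_state()["time"],get_state()["tcp_pos"],get_state()["ft_force"])
c=capture("side");np.savez("side4.npz",**c)
P=cloud(c)
for row in range(255,320,6):print(row,[tuple(np.round([(P[row,u]-PIN)@BX,(P[row,u]-PIN)@BY,P[row,u][2]]).astype(int).tolist()) for u in range(300,372,10)])
```

```text
1 187
0 [  1.9 -51.6  70.1]
2 864
0 [  5.5 -48.4  26.8]
10 [ 15.  -48.4  34. ]
20 [ 25.2 -48.3  43. ]
30 [ 35.  -48.4  50.5]
40 [ 44.9 -48.5  59. ]
50 [ 55.  -46.9  67.9]
60 [ 65.1 -49.3  75.7]
70 [ 75.  -48.1  83.8]
80 [ 83.3 -48.4  90. ]
3 952
0 [  6.1 -47.9  23.7]
10 [ 14.9 -48.3  27.3]
20 [ 25.3 -47.8  32.1]
30 [ 35.2 -48.3  35. ]
40 [ 45.2 -48.4  39.5]
50 [ 55.3 -48.3  43.2]
60 [ 65.8 -47.3  47.7]
70 [ 75.1 -48.   51.2]
80 [ 85.1 -47.6  55.1]
90 [ 95.  -48.4  58.8]
100 [101.8 -49.1  61.4]
5.0 [ 591.93054213 -129.36806968   20.73193282] [0.7109545  0.71719567 0.53310265]
255 [(21, 59, 29), (26, -24, 159), (37, -44, 187), (51, -47, 186), (65, -48, 183), (102, 21, 62), (126, 38, 27), (143, 33, 28)]
261 [(19, 46, 30), (35, 38, 37), (35, -52, 185), (49, -56, 186), (62, -59, 186), (76, -62, 186), (122, 23, 31), (140, 22, 27)]
267 [(17, 36, 27), (33, 27, 36), (33, -64, 188), (47, -65, 185), (60, -69, 187), (74, -71, 186), (119, 12, 31), (137, 10, 27)]
273 [(14, 23, 28), (31, 15, 36), (31, -71, 185), (44, -76, 188), (58, -78, 187), (71, -81, 188), (84, -84, 188), (133, -2, 28)]
279 [(12
[... 175 characters left out ...]
4, 170), (59, -78, 152), (74, -78, 147), (105, -36, 57), (127, -24, 27)]
291 [(8, -8, 23), (25, -15, 30), (29, -79, 147), (56, -29, 44), (70, -39, 56), (86, -42, 55), (101, -49, 62), (123, -38, 33)]
297 [(6, -21, 27), (22, -27, 33), (38, -33, 38), (53, -41, 45), (69, -44, 46), (84, -52, 54), (99, -58, 61), (120, -48, 32)]
303 [(4, -31, 24), (20, -38, 31), (36, -44, 37), (51, -50, 43), (66, -57, 49), (88, -44, 15), (104, -47, 14), (121, -51, 16)]
309 [(3, -40, 21), (18, -48, 30), (34, -53, 34), (49, -59, 40), (69, -50, 13), (85, -54, 15), (101, -58, 15), (118, -61, 14)]
315 [(1, -50, 21), (16, -58, 29), (34, -54, 14), (50, -57, 13), (66, -60, 12), (82, -65, 16), (99, -66, 10), (116, -70, 12)]
```

Run:
```python
from h import *
BY=np.array([-BX[1],BX[0],0])
tc={1:(527.1,-117.7,90.8),2:(585.9,-128.9,51.2),3:(591.9,-129.4,20.6),4:(591.9,-129.4,20.7)}
for k in(1,2,3,4):
  for n in("side","top"):
    if k==4 and n=="top":continue
    c=load(n,k);P=cloud(c)-np.array(tc[k])
    L=np.stack([P@BX,P@BY,P[...,2]],-1)
    m=(abs(L[...,0])<45)&(abs(L[...,1])<95)&(L[...,2]>-5)&(L[...,2]<185)&(c["depth"]>0)
    if n=="side": m&=L[...,2]+tc[k][2]>75
    p=L[m];print(k,n,m.sum(),np.round(np.percentile(p,[1,50,99],axis=0),0).tolist())
    h,e=np.histogram(p[:,2],bins=range(0,190,10));print(h.tolist())
c=load("side",4);f=c["frame"][225:325,275:385];cv2.imwrite("pics/s4z.png",cv2.resize(f,None,fx=7,fy=5.8)[:,:,::-1][:590,:790])
```

```text
1 side 2974 [[-32.0, -87.0, 7.0], [2.0, -63.0, 165.0], [33.0, 1.0, 182.0]]
[105, 41, 17, 29, 39, 0, 0, 0, 0, 0, 0, 0, 135, 191, 357, 150, 1655, 179]
1 top 1604 [[-32.0, 13.0, 8.0], [5.0, 67.0, 164.0], [34.0, 89.0, 167.0]]
[33, 0, 0, 5, 16, 16, 6, 0, 0, 0, 0, 4, 7, 94, 78, 61, 1284, 0]
2 side 2791 [[-33.0, -87.0, 25.0], [0.0, -60.0, 165.0], [39.0, 13.0, 183.0]]
[0, 0, 121, 165, 19, 0, 0, 0, 0, 0, 0, 0, 121, 174, 327, 137, 1508, 158]
2 top 1673 [[-34.0, 6.0, -3.0], [1.0, 62.0, 164.0], [41.0, 89.0, 167.0]]
[95, 32, 129, 62, 21, 12, 2, 0, 0, 0, 0, 7, 8, 79, 65, 52, 1072, 0]
3 side 2306 [[-33.0, -87.0, 125.0], [-4.0, -64.0, 165.0], [33.0, 17.0, 183.0]]
[0, 0, 0, 0, 0, 0, 0, 0, 0, 0, 0, 0, 100, 151, 313, 124, 1420, 137]
3 top 1762 [[-44.0, 2.0, 3.0], [-4.0, 55.0, 163.0], [43.0, 89.0, 167.0]]
[261, 95, 121, 134, 10, 7, 5, 0, 0, 0, 0, 0, 1, 64, 45, 53, 961, 0]
4 side 2309 [[-33.0, -87.0, 125.0], [-4.0, -63.0, 165.0], [33.0, 16.0, 183.0]]
[0, 0, 0, 0, 0, 0, 0, 0, 0, 0, 0, 0, 111, 144, 307, 119, 1425, 144]
```

View pics/s4z.png

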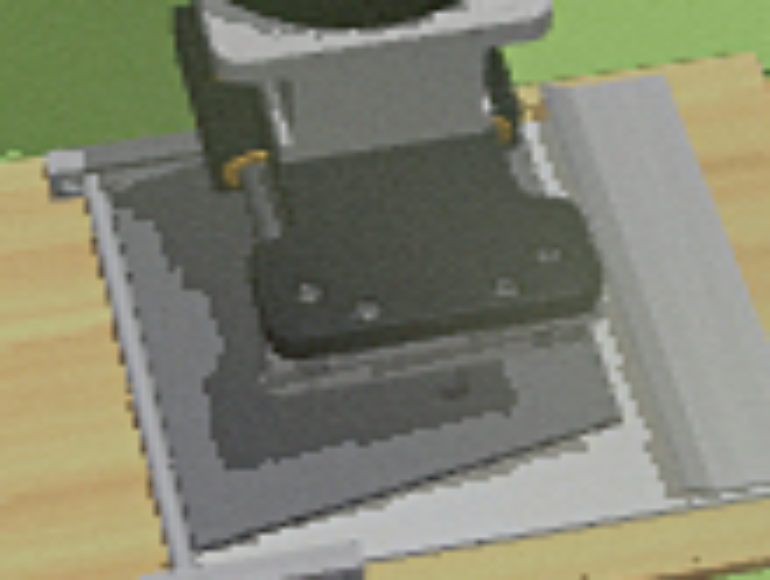

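The flap measures 0.38 rad while the reported TCP is 20.7 mm, so the tips appear to contact about 24 mm above the reported TCP. The gripper body's underside also sits higher than the text says. I'll lower in small steps and check both force and flap angle.

>>> send_rows([
  {"tx":0,"ty":0,"tz":0.1,"rx":0,"ry":0,"rz":0},
  {"tx":0,"ty":0,"tz":0.2,"rx":0,"ry":0,"rz":0},
  {"tx":0,"ty":0,"tz":0.2,"rx":0,"ry":0,"rz":0},
])

```text
time: 5.35
tcp_pos: [591.7, -129.3, 14.1]
tcp_rot: [-0.0, 0.031, 1.0, -0.0]
ft_force: [0.4, 0.9, 0.2]
width: 0.5
```

```bash
cat > look.py <<'E'
from h import *
from station import *
import sys
k=sys.argv[1]
BY=np.array([-BX[1],BX[0],0])
s=get_state();t=s["tcp_pos"]-PIN
print(round(float(s["time"]),2),"TCP u,y,z",np.round([t@BX,t@BY,s["tcp_pos"][2]],1),"F",np.round(s["ft_force"],1))
c=capture("side");np.savez(f"side{k}.npz",**c);P=cloud(c);f=c["frame"].astype(int)
L=np.stack([(P-PIN)@BX,(P-PIN)@BY,P[...,2]],-1)
gray=(f.max(-1)-f.min(-1)<14)&(f.mean(-1)<150)
m=gray&(L[...,1]<-35)&(L[...,1]>-60)&(L[...,2]>16)&(L[...,2]<140)&(L[...,0]>5)&(L[...,0]<140)
p=L[m];a=np.polyfit(p[:,0],p[:,2],1);r=p[:,2]-np.polyval(a,p[:,0]);g=abs(r)<5
a=np.polyfit(p[g,0],p[g,2],1);print("flap angle",np.arctan(a[0]).round(3),"z0",a[1].round(1),"u max",p[g,0].max().round(1),m.sum())
cv2.imwrite(f"pics/side{k}.png",cv2.resize(c["frame"][170:370,220:440],None,fx=2.7,fy=2.7)[:,:,::-1])
E
python3 look.py 5
```

```text
5.35 TCP u,y,z [51.6  0.3 14.1] F [0.4 0.9 0.2]
flap angle 0.27 z0 22.0 u max 107.0 1000
```

>>> send_rows([
  {"tx":0,"ty":0,"tz":0.15,"rx":0,"ry":0,"rz":0},
  {"tx":0,"ty":0,"tz":0.3,"rx":0,"ry":0,"rz":0},
  {"tx":0,"ty":0,"tz":0.4,"rx":0,"ry":0,"rz":0},
  {"tx":0,"ty":0,"tz":0.4,"rx":0,"ry":0,"rz":0},
])

```text
time: 5.8
tcp_pos: [591.6, -129.3, 2.0]
tcp_rot: [-0.0, 0.031, 1.0, -0.0]
ft_force: [0.2, -0.1, 0.7]
width: 0.5
```

```bash
python3 look.py 6
```

```text
5.8 TCP u,y,z [51.5  0.3  2. ] F [ 0.2 -0.1  0.7]
flap angle 0.087 z0 21.7 u max 125.1 978
```

View pics/side6.png

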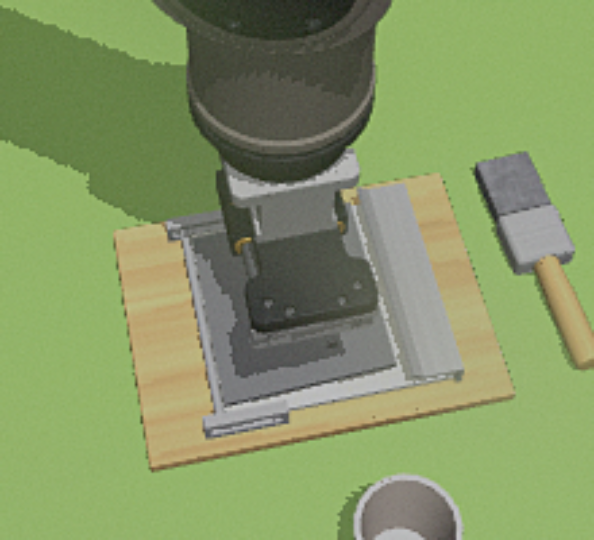

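The flap now follows the tips at 0.09 rad. Its edge, near (398,370), is just short of the lip. I'll press the rest of the way and watch the force.

>>> send_rows([
  {"tx":0,"ty":0,"tz":0.1,"rx":0,"ry":0,"rz":0},
  {"tx":0,"ty":0,"tz":0.18,"rx":0,"ry":0,"rz":0},
  {"tx":0,"ty":0,"tz":0.2,"rx":0,"ry":0,"rz":0},
  {"tx":0,"ty":0,"tz":0.2,"rx":0,"ry":0,"rz":0},
])

```text
time: 6.25
tcp_pos: [591.9, -129.4, -3.5]
tcp_rot: [-0.0, 0.031, 1.0, -0.0]
ft_force: [0.1, 0.2, 0.2]
width: 0.2
```

```bash
python3 look.py 7
```

```text
6.25 TCP u,y,z [51.8  0.2 -3.5] F [0.1 0.2 0.2]
flap angle -0.018 z0 23.3 u max 120.6 989
```

>>> send_rows([
  {"tx":0,"ty":0,"tz":0.05,"rx":0,"ry":0,"rz":0},
  {"tx":0,"ty":0,"tz":0.1,"rx":0,"ry":0,"rz":0},
  {"tx":0,"ty":0,"tz":0.1,"rx":0,"ry":0,"rz":0},
])

```text
time: 6.6
tcp_pos: [593.4, -129.6, -5.0]
tcp_rot: [0.001, 0.031, 1.0, 0.0]
ft_force: [-1.5, 1.3, 22.3]
width: 0.7
```

>>> send_rows([
  {"tx":0,"ty":0,"tz":-0.06,"rx":0,"ry":0,"rz":0},
  {"tx":-0.1,"ty":0,"tz":-0.06,"rx":0,"ry":0,"rz":0},
  {"tx":-0.2,"ty":0,"tz":-0.06,"rx":0,"ry":0,"rz":0},
  {"tx":-0.3,"ty":0,"tz":-0.06,"rx":0,"ry":0,"rz":0},
  {"tx":-0.4,"ty":0,"tz":-0.06,"rx":0,"ry":0,"rz":0},
])

```text
time: 7.1
tcp_pos: [604.3, -130.3, -4.3]
tcp_rot: [0.0, 0.031, 1.0, 0.0]
ft_force: [-2.8, 1.0, 11.9]
width: 0.7
```

```bash
python3 look.py 8
```

```text
7.1 TCP u,y,z [64.2  0.2 -4.3] F [-2.8  1.  11.9]
flap angle -0.017 z0 22.8 u max 124.4 986
```

View pics/side8.png

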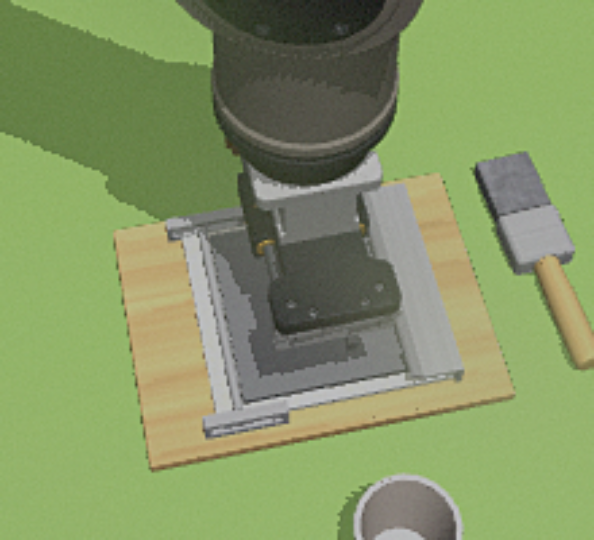

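Friction is carrying the flat flap along: the hinge rod has moved about 12 mm, to (200,235)–(235,405). I'll carry on.

>>> send_rows([
  {"tx":-0.1,"ty":0,"tz":0,"rx":0,"ry":0,"rz":0},
  {"tx":-0.2,"ty":0,"tz":0,"rx":0,"ry":0,"rz":0},
  {"tx":-0.3,"ty":0,"tz":0,"rx":0,"ry":0,"rz":0},
  {"tx":-0.4,"ty":0,"tz":0,"rx":0,"ry":0,"rz":0},
  {"tx":-0.5,"ty":0,"tz":0,"rx":0,"ry":0,"rz":0},
])

```text
time: 7.65
tcp_pos: [619.2, -131.3, -4.2]
tcp_rot: [0.0, 0.031, 1.0, -0.0]
ft_force: [-1.8, 0.0, 10.1]
width: 0.6
```

```bash
python3 look.py 9
```

```text
7.65 TCP u,y,z [79.2  0.2 -4.2] F [-1.8  0.  10.1]
flap angle -0.029 z0 24.5 u max 119.8 854
```

View pics/side9.png

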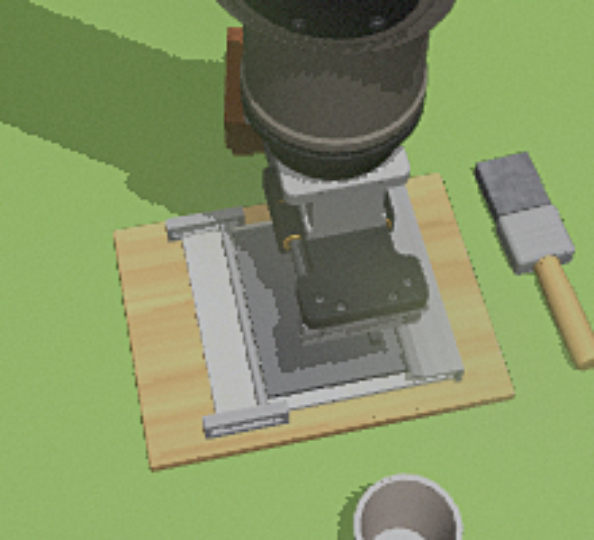

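The free edge is now under the lip at about (408,365). I'll push to the end stop.

>>> send_rows([
  {"tx":-0.1,"ty":0,"tz":0,"rx":0,"ry":0,"rz":0},
  {"tx":-0.2,"ty":0,"tz":0,"rx":0,"ry":0,"rz":0},
  {"tx":-0.2,"ty":0,"tz":0,"rx":0,"ry":0,"rz":0},
])

```text
time: 8.0
tcp_pos: [624.2, -131.7, -4.5]
tcp_rot: [-0.001, 0.031, 1.0, 0.0]
ft_force: [-5.9, -0.3, 13.0]
width: 0.4
```

```bash
python3 look.py 10;python3 - <<'E'
from h import *
BY=np.array([-BX[1],BX[0],0])
c=load("side",10)
# hinge rod position: brightness along board u at y=-45, z=19 plane
g=cv2.cvtColor(c["frame"],cv2.COLOR_RGB2GRAY)
K,E=c["intrinsics"],c["extrinsics"]
for k in (0,10):
  g=cv2.cvtColor(load("side",k)["frame"],cv2.COLOR_RGB2GRAY)
  for y in(-64,0,40):
    o=[]
    for u in range(-8,50,2):
      p=E[:3,:3]@(PIN+BX*u+BY*y)+E[:3,3];q=K@p/p[2];o.append(int(g[int(round(q[1])),int(round(q[0]))]))
    print(k,y,o)
E
```

```text
8.0 TCP u,y,z [84.2  0.1 -4.5] F [-5.9 -0.3 13. ]
flap angle -0.015 z0 23.4 u max 125.7 831
0 -64 [145, 146, 147, 146, 146, 148, 143, 146, 143, 144, 144, 146, 147, 148, 143, 143, 145, 142, 144, 145, 149, 145, 141, 143, 133, 155, 167, 161, 164]
0 0 [14, 6, 29, 26, 10, 128, 143, 165, 163, 162, 164, 165, 161, 161, 161, 164, 162, 162, 163, 160, 163, 162, 161, 162, 165, 161, 163, 160, 162]
0 40 [28, 30, 30, 38, 38, 81, 132, 163, 165, 160, 162, 162, 161, 162, 163, 159, 163, 164, 165, 160, 160, 160, 159, 162, 161, 160, 160, 159, 159]
10 -64 [173, 170, 168, 170, 168, 167, 165, 170, 171, 169, 165, 166, 167, 169, 168, 166, 171, 164, 168, 170, 168, 171, 167, 165, 162, 181, 192, 187, 188]
10 0 [165, 170, 171, 155, 191, 187, 187, 186, 186, 187, 186, 187, 189, 186, 187, 187, 190, 192, 115, 170, 160, 77, 128, 124, 126, 129, 127, 126, 125]
10 40 [167, 162, 165, 149, 192, 189, 187, 186, 186, 185, 186, 185, 185, 186, 183, 184, 189, 186, 134, 170, 163, 143, 128, 127, 123, 126, 126, 93, 98]
```

View pics/side10.png

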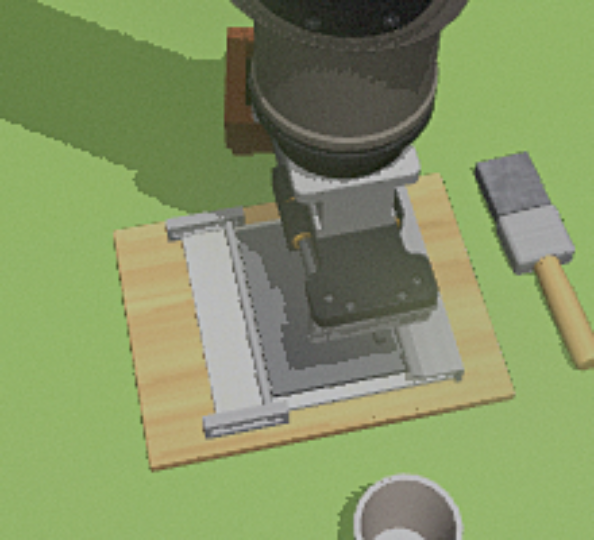

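The hinge rod is now at u≈30 mm, which is home, and the push force has risen. I'll lift straight off and check.

>>> send_rows([
  {"tx":0,"ty":0,"tz":-0.05,"rx":0,"ry":0,"rz":0},
  {"tx":0,"ty":0,"tz":-0.15,"rx":0,"ry":0,"rz":0},
  {"tx":0,"ty":0,"tz":-0.5,"rx":0,"ry":0,"rz":0},
  {"tx":0,"ty":0,"tz":-1.2,"rx":0,"ry":0,"rz":0},
  {"tx":0,"ty":0,"tz":-2.2,"rx":0,"ry":0,"rz":0},
  {"tx":0,"ty":0,"tz":-3.4,"rx":0,"ry":0,"rz":0},
  {"tx":0,"ty":0,"tz":-4.6,"rx":0,"ry":0,"rz":0},
  {"tx":0,"ty":0,"tz":-5.5,"rx":0,"ry":0,"rz":0},
  {"tx":0,"ty":0,"tz":-5.5,"rx":0,"ry":0,"rz":0},
])

```text
time: 8.95
tcp_pos: [626.8, -131.9, 164.9]
tcp_rot: [0.003, 0.031, 1.0, 0.0]
ft_force: [-0.0, -0.5, -0.5]
width: 0.2
```

```bash
python3 look.py 11
```

```text
8.95 TCP u,y,z [ 86.8  -0.  164.9] F [-0.  -0.5 -0.5]
flap angle 0.052 z0 19.1 u max 126.0 816
```

View pics/side11.png

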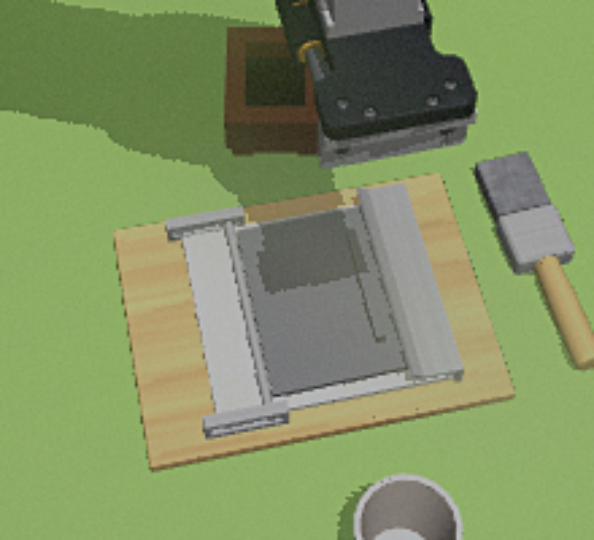

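The picture shows the flap flat with its edge under the lip along (360,205)–(408,370) and the hinge rod home. The pot, cup and brush are at the same pixels as before. I'll make one more stillness check, then hand in.

```bash
python3 look.py 12; python3 look.py 13
python3 - <<'E'
from h import *
a=load("side",0)["frame"];
for k in(11,13):
  b=load("side",k)["frame"]
  for n,(y0,y1,x0,x1) in dict(brush=(225,308,394,445),cup=(345,396,348,394)).items():
    A=cv2.cvtColor(a[y0:y1,x0:x1],cv2.COLOR_RGB2GRAY).astype(np.float32);B=cv2.cvtColor(b[y0:y1,x0:x1],cv2.COLOR_RGB2GRAY).astype(np.float32)
    print(k,n,cv2.phaseCorrelate(A,B))
from station import *
finish_job()
E
```

```text
9.0 TCP u,y,z [ 85.9   0.4 162.7] F [ 0.3 -1.  -1.4]
flap angle 0.046 z0 19.4 u max 125.9 812
9.05 TCP u,y,z [ 85.1   0.6 161.2] F [-0.2 -0.2 -0.8]
flap angle 0.048 z0 19.4 u max 126.1 820
11 brush ((0.013148257864639135, 0.0018802148625738369), 1.0182427341555371)
11 cup ((0.02539290387074189, 0.009667608016236784), 0.9919711014738789)
13 brush ((-0.014671991386332905, -0.008959092340020902), 1.011663967003057)
13 cup ((0.012511461176952565, 0.06516584647133428), 0.998407577842842)
the job is handed in; nothing more can be done
```

The flap is folded down and tucked under the steel lip, and it stayed shut after I lifted the fingers away. I handed the job in at about 9 s of robot time; it reported no verdict.

I pushed with the shut fingertips on the outer face only: over from upright, down flat, then along the board until the slide met its stop.

**Last checks:**
- **Slide:** the hinge rod stands about 30 mm along its slots, read from the side view.
- **Flap angle:** it measured 0.046–0.052 rad over the last three looks, under the 0.075 limit. The lip's height would allow only about 0.036, so the rest is probably depth noise.
- **Other items:** the cup and brush show less than 0.1 pixel of shift. I checked the pot only by eye, and it stands at the same pixels as before.
- **Robot:** it stood clear above the board, with wrist forces near zero.

**Disagreement with the text:** the flap was reached about 24 mm above the reported TCP height. I therefore went lower than calculated, guided by flap angle and force. The downward press peaked at about 22 N.

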